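# Preset the torque driver, then hold a connecting rod in the sprung V-block for clamping

## Robot

A 7-joint arm with a two-finger parallel gripper is mounted at the origin on a cart in front of the work surface, level with it; the furniture and walls round the work are solid. World frame = base frame: x ahead of the robot, y to its left, z up, the work surface at z = 0. Lengths are in m, angles in rad, forces in N, time in s.
With the tool pointing down it reaches from about 0.425 to 0.875 m from the base axis. Payload 9.9 kg.
Tool frame: the origin (TCP) lies on the centre line of the jaws, within the pads' length; the fingertips stand 19 mm ahead of it and the grasp point (between the pads) is the TCP (manip.nose_length is the x of the fingertips in the tool frame, in m); x points along the fingers, z is the direction in which the jaws open and shut, and the axes are right-handed (so a half turn about x gives the same grasp; the last joint's range is limited). The gripper opens to 85 mm and grips with 20 to 120 N. Pads are 22 mm wide; open, the fingers measure 114 mm over their backs; the gripper's body (76 mm by 85 mm) begins 54 mm behind the grasp point. The pads swing forward as they close: fully open they stand 13 mm farther back than shut.
Start: joints at [1.094, 0.576, 0.025, 1.437, -0.015, 1.129, -0.057], TCP at [0.258, -0.624, 0.25] pointing down, gripper open.
Joint ranges: [-2.76, 2.76], [-0.34, 2.15], [-1.52, 1.57], [0.19, 2.46], [-1.09, 4.23], [0.17, 1.99], [-2.82, 2.82]. Speed limits (rad/s): [2.22, 2.22, 3.01, 3.01, 3.14, 3.14, 3.14].

## Interface

Orientations are given as a 3x3 rotation matrix whose columns are the frame's x, y, z axes.
In Python, from workcell import manip gives the robot as it stands.
- The arm moves only by the tool carry_out, never from a script. Its argument "increments" is a list of rows, each an object with "twist": the turn, a rotation vector about the tool's x, y, z in degrees, a list of three; "dp": the shift along the tool's x, y, z in m, a list of three; "grip": the gripper command: -1 is shut, 1 is fully open, values between are in proportion. A call has 1 to 12 rows; each row shifts and turns the commanded pose from where the row before left it, along the tool's axes as they then stand; what a row does not reach is not made up. A row lasts 1/8 s, in which the tool goes at most 62.5 mm and 10.7 degrees, less where a joint would pass 70% of its speed; a pose out of reach is approached as far as the arm can. A call with a gripper value outside its range is refused whole. The fingers move at their own pace and stop on an object; the grip force is fixed at half the most. Time passes only in rows, so rows that do not move let the fingers close. It gives the time, the measured TCP pose, the force and the opening at its end, in the units of the state.
- manip.get_obs(): the state, without advancing time (a new reading comes with each control period).
- manip.read_camera(name): name is "scene" or "top" or "wrist"; returns the picture (384x512x3 uint8, blue, green, red); there is no depth.
- manip.camera_info(name): a dict with "camera_matrix" (3x3 intrinsics, pixels), "dist_coeffs" ([k1, k2, p1, p2, k3] as OpenCV has them; the pictures are not rectified), "T" (4x4, takes a point from camera to world coordinates); the wrist camera has in their place "T_tool_cam" (4x4, takes a point from camera to tool coordinates, whose origin is the TCP and whose axes are the tool frame's). Camera axes: x right, y down, z forward; pixel columns grow to the right and rows downward; lengths in m; the calibration is good to about 2 mm. A picture is of the moment at which its call begins: read the wrist's pose just before it. camera_info takes no time and is no camera call.
- manip.close_job(): hands the job in, once; it reports no verdict.
The state is a dict: "time": time; "qpos": joint angles; "dq": joint speeds; "effort": joint torques, N m; "ee_pos": TCP position; "tcp_rot": TCP orientation; "force": force on the tool from outside, world axes, zero at the start; "wrist_torque": the same for the moment, N m; "width": finger opening in m.
Only numpy, scipy, OpenCV 4.12 (cv2) and the standard library are available. Lean on these libraries where they do the work, as an engineer would, in place of code of your own. Each camera call takes 0.05 s, during which the arm holds its last target.

## Task

I am about to clamp this connecting rod: first turn the sleeve of the torque driver in its bench holder to 6 and let go of it, because after that your hand is taken. Then lay the rod flat and straight on the fixture's two pads with its small end in the spring-loaded V-block, and press it in until the block's red line stands within the green band - steadily, and never as far as the block's end stop. Finish still holding the rod pressed like that, so that I can tighten the clamps; leave the other things on the table where they are.

Things in the scene. Friction and masses are not known exactly. Their poses are not given: they have to be found in the camera images.
- torque_driver: Black torque screwdriver with orange ribs, standing bit-down in a fixed grey bench holder (foot 96x96x18 mm). Origin: underside of the holder, on the driver's vertical axis. A black shoulder 51 mm across ends at z = 120 mm, with the fixed red index line on its -x side (own axes); above it stands the knurled aluminium sleeve, 40.5 mm across, z = 120.5 to 156.5 mm, free to grip from above.
- sleeve_grip (a point): Grip point on the sleeve's axis, 24.5 mm above the black shoulder (z = 144.5 mm over the table). Axes fixed to the holder.
- sleeve (a joint): Turn of the scale sleeve (rad): 0 with number 1 at the red index line, + 0.5236 (30 degrees) per number, growing clockwise seen from above; number 6 is 2.618. Numbers 1 to 8 stand on its top, running anticlockwise; end stops just past 1 and 8. A sprung ball clicks at each number (0.05 N m to pass) and pulls the sleeve on when let go within 7 degrees. Set = within 0.16 rad.
- con_rod: Dark forged connecting rod, 71x159x18 mm, about 0.48 kg, lying flat and loose on the table. Origin: centre of its underside, z up. Its length runs along its own y axis: big end (71 mm wide) reaching to y = +80 mm, small round eye (34 mm wide) at -y. Its balance point lies at y = +11 mm.
- rod_shank (a point): Grasp point: middle of the rod's shank, 12 mm from the origin toward the small end, half-way up (9 mm over its underside). The shank is about 26 mm wide here, for 20 mm either way along the rod. Axes as the rod's.
- rod_eye (a point): Centre of the round small end (radius 17 mm), 63.5 mm from the rod's origin along its -y axis, half-way up. Axes as the rod's.
- fixture: Fixed grey clamping fixture, plate 280x140x12 mm. Origin: on the table, 115 mm from the open end; +x runs along the plate toward the V-block, z up. Two steel pads carry the rod, its underside at z = 30 mm: big-end pad x = -101 to -55 mm (78 mm wide), small-end pad x = 36 to 85 mm (26 mm wide); between them only the plate, 18 mm lower. The rod lies with its small end toward +x (rod y axis along -x).
- clamps_mid (a point): Midpoint between the two blue swing clamps, at x = -78 mm of the fixture, z = 67 mm: the height of the clamps. They stand open at y = +-56 mm (90 mm clear between their posts), their arms turned toward -x. Axes as the fixture's.
- fixture_nest (a point): Centre of the rod's eye when it is pressed in properly (V-block pushed back 9 mm): 69 mm along the fixture's +x axis from its origin, 39 mm high. Axes as the fixture's.
- v_block: Aluminium V-block sliding along the fixture's +x between two cheeks, 49 mm wide, top 50 mm high. Origin: bottom of its V (120 degrees, mouth 44 mm wide, opening to -x, 12.7 mm deep), 40 mm above the table; with the slide at 0 it lies at x = 80 mm of the fixture. The rod's eye touches both faces with its centre 19.6 mm before this point: first touch with the eye centre at x = 60.4 mm.
- v_slide (a joint): How far the V-block is pushed back (m): 0 free, end stop at 0.018. A spring resists with 3 N at the start and 0.9 N more per mm (about 11 N at 9 mm). The red line across the block stands inside the green band on the cheeks (between the white lines) from 0.006 to 0.012.
- oil_bottle: bystander, loose: blue oil bottle with a yellow spout, 43x62 mm, 167 mm high
- screwdriver: bystander, loose: screwdriver with a yellow handle, 211 mm long

How it is judged:
On the way, in this order (a step that is already met when the one before it is completed fails the run):
1. the sleeve is set to 6 and let go, before the rod touches the fixture (value of joint sleeve between 2.45799 and 2.778 rad and contact force between the fingers and torque_driver below 0.2 N and contact force between con_rod and fixture below 0.1 N), for 0.2 s.
2. the rod lies on the fixture's pads (z of rod_shank in the frame of fixture between 0.036 and 0.043 m and angle between con_rod's own z axis and vertical below 0.08 rad and x of rod_shank in the frame of fixture between -0.05 and 0.035 m and y of rod_shank in the frame of fixture between -0.012 and 0.012 m and angle between the y axis of con_rod and the x axis of fixture, either way round below 0.2 rad), for 0.2 s.
At the end, for the whole second after the job is handed in: Robot still holding: rod flat on the pads (3 mm, 0.08 rad) and straight (0.09 rad), eye within 4 mm of the centre line, pressing the V-block with 6 to 20 N, block back 5 to 13 mm and not touched by the robot; rod at rest; sleeve at 6 (within 0.16 rad) (value of joint sleeve between 2.45799 and 2.778 rad and z of rod_shank in the frame of fixture between 0.036 and 0.043 m and angle between con_rod's own z axis and vertical below 0.08 rad and value of joint v_slide between 0.005 and 0.013 m and contact force between con_rod and v_block between 6 and 20 N and x of rod_eye in the frame of fixture above 0.055 m and y of rod_eye in the frame of fixture between -0.004 and 0.004 m and angle between the y axis of con_rod and the x axis of fixture, either way round below 0.09 rad and contact force between the fingers and con_rod above 1 N and contact force between each of the arm, the fingers and v_block below 0.5 N and linear speed of con_rod below 0.01 m/s); the arm keeps its last pose, push and grip.
It fails at once if the V-block is driven onto its end stop (pushed back more than 17 mm) (value of joint v_slide above 0.017 m).
It fails at once if one of the two loose bystanders (oil bottle, screwdriver) is moved by more than 25 mm (distance of any of oil_bottle, screwdriver from where it was at the start of the episode above 0.025 m).
It also fails if it takes over 72 s, if anything falls off the work surface, if the arm or the gripper's body presses on something with over 40 N, if the wrist force passes 120 N, or if a joint passes its speed limit or range.

## Working session

There is one attempt and no reset: what is moved stays moved. The work goes in short steps, Python scripts to look and compute and a tool call to move; the robot and the scene stay as the last step left them, time stands still between calls to the robot, and variables do not carry over. Pictures are saved under pics/ and viewed, and the job is handed in when it is done.

Besides the shell and the picture viewer there is one more tool, called after "Call:" as name(argument=value, ...) on one line, values as JSON. carry_out: Moves the arm, as the interface text tells. Its arguments: {"type":"object","properties":{"increments":{"type":"array","items":{"type":"object","properties":{"twist":{"type":"array","items":{"type":"number"}},"dp":{"type":"array","items":{"type":"number"}},"grip":{"type":"number"}}}}},"required":["increments"]}

```bash
ls; mkdir -p pics; python3 - <<'E'
from workcell import manip
import cv2, numpy as np
np.set_printoptions(precision=4,suppress=True)
o=manip.get_obs(); print(o); print(manip.nose_length)
for n in ["scene","top","wrist"]:
    im=manip.read_camera(n); cv2.imwrite(f"pics/{n}0.png",im); print(n,manip.camera_info(n))
print(manip.get_obs()['time'])
E
```

```text
pics
{'time': 0.0, 'qpos': array([ 1.0942,  0.5765,  0.0248,  1.4379, -0.015 ,  1.129 , -0.0565]), 'dq': array([-0.0009, -0.0003,  0.0022,  0.0007,  0.0001,  0.0003, -0.0001]), 'effort': array([ -0.0015, -76.5784,   2.2497, -28.5982,   0.0152,   0.0128,
        -0.    ]), 'ee_pos': array([ 0.2582, -0.6232,  0.2494]), 'tcp_rot': array([[-0.0007,  0.9238,  0.3828],
       [ 0.0015,  0.3828, -0.9238],
       [-1.    , -0.0001, -0.0017]]), 'force': array([ 0.0207, -0.1101, -0.0849]), 'wrist_torque': array([ 0.0401, -0.0087,  0.0275]), 'width': 0.08541393945758395}
0.019
scene {'camera_matrix': array([[379.9611,   0.    , 259.4179],
       [  0.    , 379.9611, 195.6814],
       [  0.    ,   0.    ,   1.    ]]), 'dist_coeffs': array([-0.0222,  0.    ,  0.    ,  0.    ,  0.    ]), 'T': array([[-0.8851, -0.3474,  0.3096,  0.1703],
       [-0.4653,  0.6631, -0.5863,  0.5469],
       [-0.0016, -0.6631, -0.7486,  0.9465],
       [ 0.    ,  0.    ,  0.    ,  1.    ]])}
top {'camera_matrix': array([[353.5503,   0.    , 252.2559],
       [  0.    , 353.5503, 192.7235],
       [  0.    ,   0.    ,   1.    ]]), 'dist_coeffs': array([-0.0777,  0.    ,  0.    ,  0.    ,  0.    ]), 'T': array([[-0.0141, -0.9974,  0.0705,  0.4412],
       [-0.9999,  0.0141,  0.0001, -0.1065],
       [-0.0011, -0.0704, -0.9975,  1.1639],
       [ 0.    ,  0.    ,  0.    ,  1.    ]])}
wrist {'camera_matrix': array([[264.8354,   0.    , 251.2571],
       [  0.    , 264.8354, 191.712 ],
       [  0.    ,   0.    ,   1.    ]]), 'dist_coeffs': array([-0.0508,  0.    ,  0.    ,  0.    ,  0.    ]), 'T_tool_cam': array([[-0.0005, -0.3131,  0.9497, -0.123 ],
       [ 0.0011, -0.9497, -0.3131,  0.0803],
       [ 1.    ,  0.0009,  0.0008, -0.0003],
       [ 0.    ,  0.    ,  0.    ,  1.    ]])}
0.15
```

View pics/scene0.png

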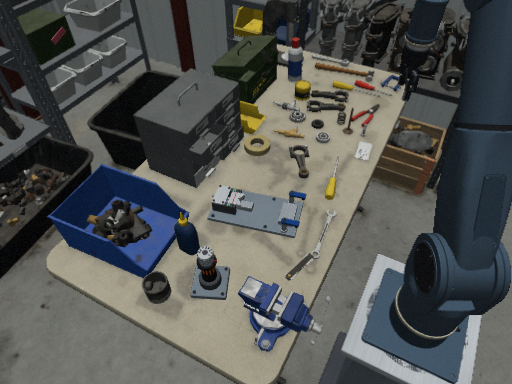

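View pics/top0.png

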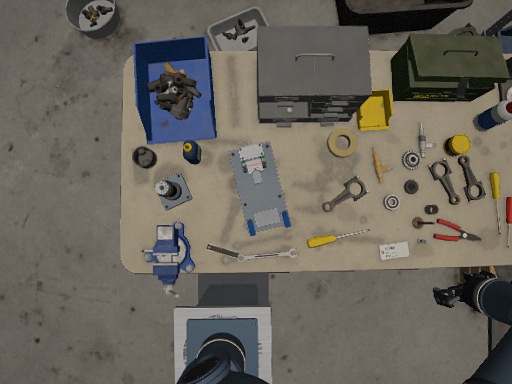

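View pics/wrist0.png

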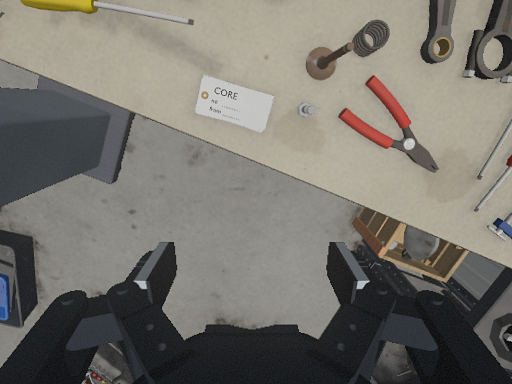

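```bash
cat > h.py <<'E'
from workcell import manip
import cv2, numpy as np
np.set_printoptions(precision=4,suppress=True)
def T_of(name,o=None):
    ci=manip.camera_info(name)
    if name!="wrist": return ci,ci["T"]
    o=o or manip.get_obs()
    W=np.eye(4);W[:3,:3]=o['tcp_rot'];W[:3,3]=o['ee_pos']
    return ci,W@ci["T_tool_cam"]
def pix2plane(name,uv,z,o=None):
    ci,T=T_of(name,o)
    p=cv2.undistortPoints(np.array(uv,float).reshape(-1,1,2),ci["camera_matrix"],ci["dist_coeffs"]).reshape(-1,2)
    d=np.c_[p,np.ones(len(p))]@T[:3,:3].T
    c=T[:3,3]
    return c+d*((np.atleast_1d(z)-c[2])/d[:,2])[:,None]
def proj(name,P,o=None):
    ci,T=T_of(name,o); Ti=np.linalg.inv(T)
    return cv2.projectPoints(np.array(P,float).reshape(-1,1,3),cv2.Rodrigues(Ti[:3,:3])[0],Ti[:3,3],ci["camera_matrix"],ci["dist_coeffs"])[0].reshape(-1,2)
def crop(im,x0,y0,x1,y1,s,fn):
    cv2.imwrite(fn,cv2.resize(im[y0:y1,x0:x1],None,fx=s,fy=s,interpolation=cv2.INTER_CUBIC))
E
python3 - <<'E'
from h import *
im=cv2.imread('pics/top0.png')
crop(im,140,130,300,240,5,'pics/t1.png')
crop(im,310,130,490,240,4,'pics/t2.png')
im=cv2.imread('pics/scene0.png')
crop(im,170,180,320,300,5,'pics/s1.png')
E
```

```text
(no output)
```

View pics/t1.png

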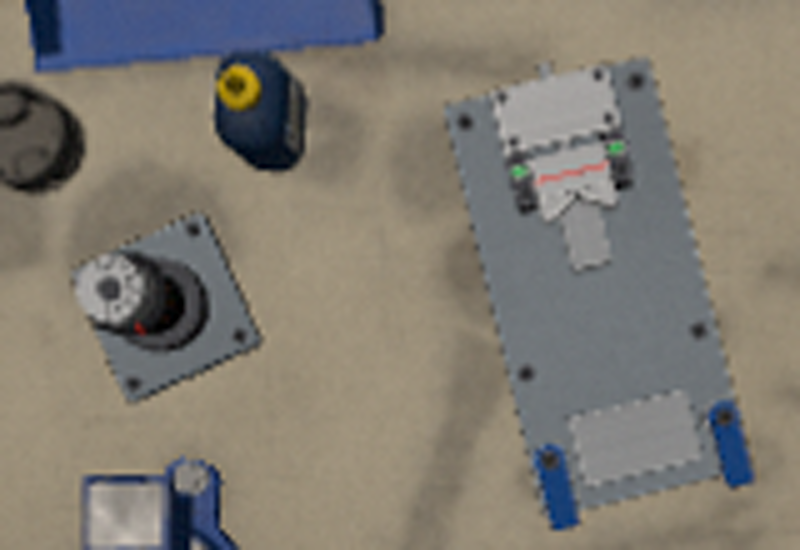

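View pics/t2.png

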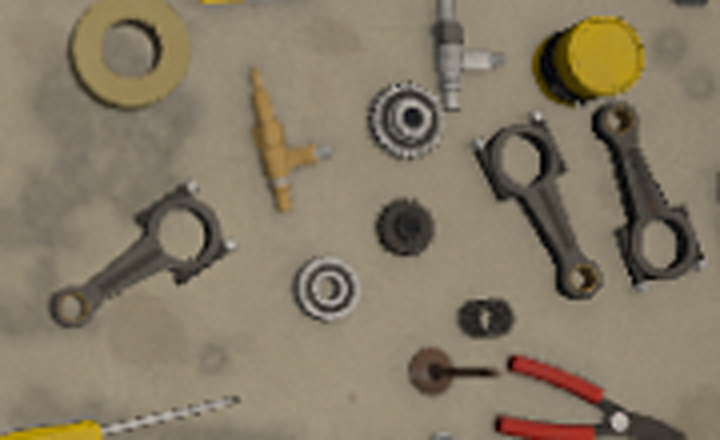

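View pics/s1.png

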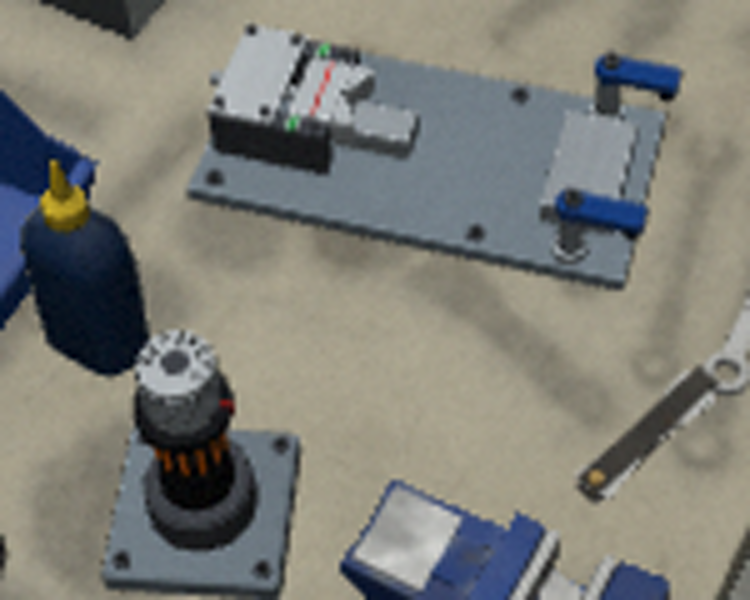

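```bash
python3 - <<'E'
from h import *
from scipy.optimize import least_squares
A=lambda l,s,x0,y0:np.array(l,float)/s-0.5/s*0+[x0,y0]
# fixture
uv=A([(445,107),(650,60),(567,413),(688,390),(706,458),(585,487),(574,270),(609,262)],5,140,130)
M=np.array([(165,70,12),(165,-70,12),(-55,39,30),(-55,-39,30),(-101,-39,30),(-101,39,30),(36,13,30),(36,-13,30)])/1e3
def pose(q,M):
    c,s=np.cos(q[2]),np.sin(q[2]);return np.c_[q[0]+c*M[:,0]-s*M[:,1],q[1]+s*M[:,0]+c*M[:,1],M[:,2]]
f=lambda q:(proj('top',pose(q,M))-uv).ravel()
r=least_squares(f,[0.5,-0.1,0.2]);print('fix',r.x,np.degrees(r.x[2]));print(r.fun.reshape(-1,2))
# scene check
print('scene',proj('scene',pose(r.x,M)))
uv=A([(72,270),(200,212),(262,345),(133,402)],5,140,130)
P=pix2plane('top',uv,.018);print('foot',P,P.mean(0))
print(np.linalg.norm(P-np.roll(P,1,0),axis=1))
print('sleeve top',pix2plane('top',A([(110,290)],5,140,130),.1565),'index',pix2plane('top',A([(140,328)],5,140,130),.12))
print('sleeve scene',pix2plane('scene',A([(178,360)],5,170,180),.1565),'idx',pix2plane('scene',A([(228,406)],5,170,180),.115))
c2=lambda l:A(l,4,310,130)
for nm,l in dict(r1=[(52,318),(70,306),(182,235),(215,213)],r2=[(578,280),(520,160)],r3=[(617,120),(659,243)]).items():
    print(nm,pix2plane('top',c2(l),.018))
print('bottle',pix2plane('top',A([(260,110),(240,85)],5,140,130),[.1,.167]))
E
```

```text
fix [ 0.5165 -0.1357  0.2247] 12.874407392750083
[[-0.2873 -0.4428]
 [-0.0927 -0.9388]
 [ 0.2507  0.999 ]
 [-0.3201 -0.1683]
 [-0.4627  0.1996]
 [ 0.0585  0.199 ]
 [ 0.0042  0.1942]
 [ 0.8428 -0.1062]]
scene [[206.8423 216.7213]
 [221.1661 185.1801]
 [277.6973 219.7968]
 [283.2272 201.0606]
 [297.4408 203.8724]
 [292.4902 222.8561]
 [251.2786 207.6041]
 [253.4875 201.5206]]
foot [[0.5553 0.2137 0.018 ]
 [0.5922 0.1293 0.018 ]
 [0.5044 0.0886 0.018 ]
 [0.4684 0.1732 0.018 ]] [0.5301 0.1512 0.018 ]
[0.0959 0.0922 0.0967 0.0919]
sleeve top [[0.5296 0.1529 0.1565]] index [[0.5099 0.1441 0.12  ]]
sleeve scene [[0.5282 0.1531 0.1565]] idx [[0.5093 0.1439 0.115 ]]
r1 [[ 0.4643 -0.3354  0.018 ]
 [ 0.4738 -0.3504  0.018 ]
 [ 0.5304 -0.4444  0.018 ]
 [ 0.5481 -0.4725  0.018 ]]
r2 [[ 0.4883 -0.7798  0.018 ]
 [ 0.5894 -0.7345  0.018 ]]
r3 [[ 0.6226 -0.8227  0.018 ]
 [ 0.5182 -0.8537  0.018 ]]
bottle [[0.6435 0.0758 0.1   ]
 [0.6455 0.0758 0.167 ]]
```

Call:
carry_out(increments=[{"dp": [-0.002,0.0343,-0.0382],"twist": [0,0,0],"grip": 1},{"dp": [-0.002,0.0343,-0.0382],"twist": [0,0,0],"grip": 1},{"dp": [-0.002,0.0343,-0.0382],"twist": [0,0,0],"grip": 1},{"dp": [-0.002,0.0343,-0.0382],"twist": [0,0,0],"grip": 1},{"dp": [-0.002,0.0343,-0.0382],"twist": [0,0,0],"grip": 1},{"dp": [-0.002,0.0343,-0.0382],"twist": [0,0,0],"grip": 1},{"dp": [-0.002,0.0343,-0.0382],"twist": [0,0,0],"grip": 1},{"dp": [-0.002,0.0343,-0.0382],"twist": [0,0,0],"grip": 1}])

```text
time: 1.15
ee_pos: [0.3952, -0.2346, 0.2664]
tcp_rot: [[0.0, 0.924, 0.383], [-0.0, 0.383, -0.924], [-1.0, 0.0, 0.0]]
force: [0.6, -0.1, -0.0]
width: 0.0853
```

Call:
carry_out(increments=[{"dp": [-0.002,0.0343,-0.0382],"twist": [0,0,0],"grip": 1},{"dp": [-0.002,0.0343,-0.0382],"twist": [0,0,0],"grip": 1},{"dp": [-0.002,0.0343,-0.0382],"twist": [0,0,0],"grip": 1},{"dp": [-0.002,0.0343,-0.0382],"twist": [0,0,0],"grip": 1},{"dp": [-0.002,0.0343,-0.0382],"twist": [0,0,0],"grip": 1},{"dp": [-0.002,0.0343,-0.0382],"twist": [0,0,0],"grip": 1},{"dp": [-0.002,0.0343,-0.0382],"twist": [0,0,0],"grip": 1},{"dp": [-0.002,0.0343,-0.0382],"twist": [0,0,0],"grip": 1}])

```text
time: 2.15
ee_pos: [0.5318, 0.1526, 0.2822]
tcp_rot: [[-0.0, 0.924, 0.383], [-0.0, 0.383, -0.924], [-1.0, -0.0, 0.0]]
force: [1.0, -1.1, -0.3]
width: 0.0857
```

Call:
carry_out(increments=[{"dp": [0,0,0],"twist": [-10,0,0],"grip": 1},{"dp": [0,0,0],"twist": [-10,0,0],"grip": 1},{"dp": [0,0,0],"twist": [-10,0,0],"grip": 1},{"dp": [0,0,0],"twist": [-10,0,0],"grip": 1},{"dp": [0,0,0],"twist": [-10,0,0],"grip": 1},{"dp": [0,0,0],"twist": [-10,0,0],"grip": 1},{"dp": [0,0,0],"twist": [-10,0,0],"grip": 1},{"dp": [0,0,0],"twist": [-10,0,0],"grip": 1},{"dp": [0,0,0],"twist": [0,0,0],"grip": 1}])

```text
time: 3.28
ee_pos: [0.5314, 0.1509, 0.2821]
tcp_rot: [[-0.001, -0.215, 0.977], [0.0, 0.977, 0.215], [-1.0, 0.0, -0.001]]
force: [0.5, -1.0, 0.6]
width: 0.0855
```

```bash
python3 - <<'E'
from h import *
o=manip.get_obs(); print({k:o[k] for k in('time','qpos','ee_pos','tcp_rot','width')})
im=manip.read_camera('wrist'); cv2.imwrite('pics/w1.png',im)
P=proj('wrist',[[.5295,.1525,.1565]],o)[0];print(P)
x,y=P.astype(int); crop(im,max(0,x-80),max(0,y-60),x+80,y+60,5,'pics/w1c.png')
E
```

```text
{'time': 3.275, 'qpos': array([ 0.0409,  0.406 , -0.5844,  1.703 ,  0.2457,  1.1071, -0.4   ]), 'ee_pos': array([0.5314, 0.1509, 0.2821]), 'tcp_rot': array([[-0.0006, -0.2153,  0.9766],
       [ 0.0001,  0.9766,  0.2153],
       [-1.    ,  0.0003, -0.0006]]), 'width': 0.08551657129996697}
[249.8208 188.4971]
```

View pics/w1c.png

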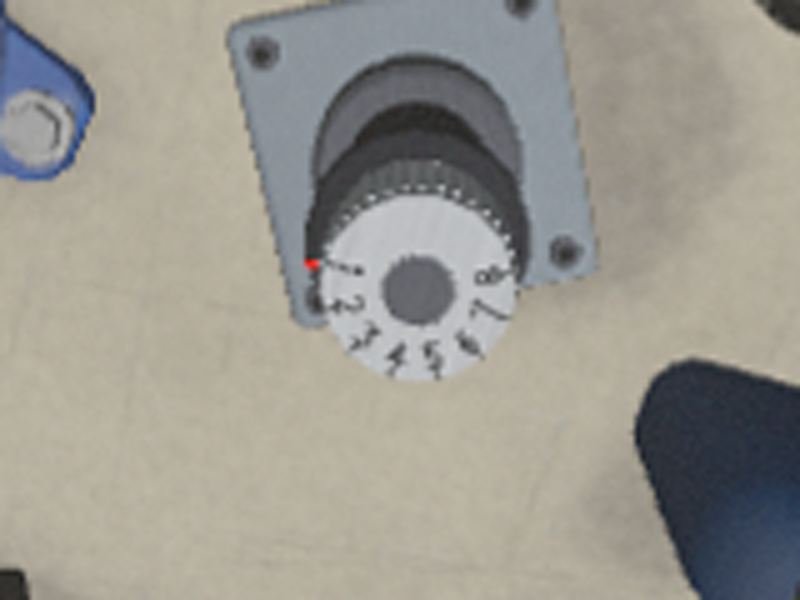

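View pics/w1.png

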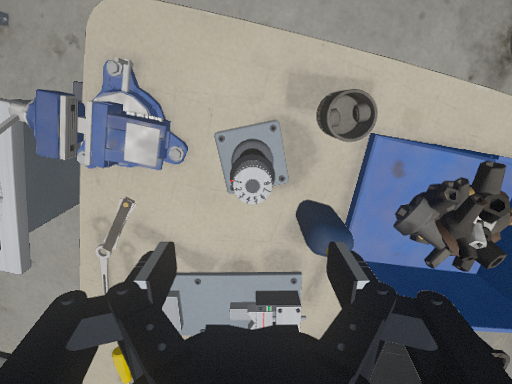

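Call:
carry_out(increments=[{"dp": [0,0,0],"twist": [-10,0,0],"grip": 1},{"dp": [0,0,0],"twist": [-10,0,0],"grip": 1},{"dp": [0,0,0],"twist": [-10,0,0],"grip": 1},{"dp": [0,0,0],"twist": [-10,0,0],"grip": 1},{"dp": [0,0,0],"twist": [-10,0,0],"grip": 1},{"dp": [0,0,0],"twist": [-10,0,0],"grip": 1},{"dp": [0,0,0],"twist": [-10,0,0],"grip": 1},{"dp": [0,0,0],"twist": [0,0,0],"grip": 1}])

```text
time: 4.32
ee_pos: [0.5314, 0.151, 0.282]
tcp_rot: [[-0.001, -0.991, 0.135], [0.0, 0.135, 0.991], [-1.0, 0.001, 0.0]]
force: [-0.4, -0.1, -0.6]
width: 0.086
```

```bash
python3 - <<'E'
from h import *
o=manip.get_obs(); print({k:o[k] for k in('time','qpos','ee_pos','tcp_rot','width')})
im=manip.read_camera('wrist'); cv2.imwrite('pics/w2.png',im)
P=proj('wrist',[[.5295,.1525,.1565]],o)[0];print(P)
x,y=P.astype(int);print(x-80,y-60); crop(im,max(0,x-80),max(0,y-60),x+80,y+60,5,'pics/w2c.png')
o1=dict(ee_pos=np.array([0.5314, 0.1509, 0.2821]),tcp_rot=np.array([[-0.0006, -0.2153,  0.9766],
       [ 0.0001,  0.9766,  0.2153],
       [-1.    ,  0.0003, -0.0006]]))
print(pix2plane('wrist',[(169+420/5,128+287/5),(169+313/5,128+265/5)],[.1565,.12],o1))
E
```

```text
{'time': 4.325, 'qpos': array([ 0.2291,  0.4722, -0.8942,  1.6967,  0.3957,  1.1657,  0.6645]), 'ee_pos': array([0.5314, 0.151 , 0.282 ]), 'tcp_rot': array([[-0.0006, -0.9909,  0.1347],
       [ 0.0001,  0.1347,  0.9909],
       [-1.    ,  0.0007,  0.    ]]), 'width': 0.08603123605519158}
[252.2985 188.4686]
172 128
[[0.5321 0.1563 0.1565]
 [0.5102 0.1454 0.12  ]]
```

View pics/w2c.png

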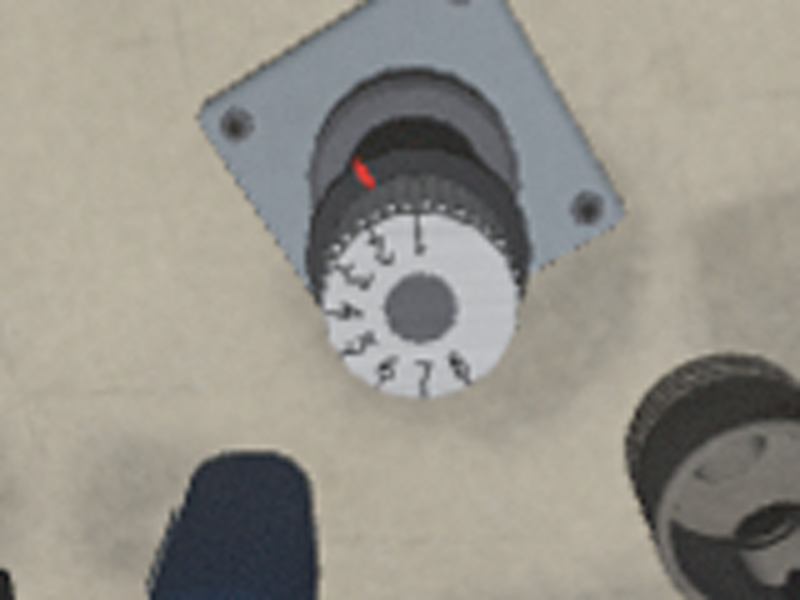

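```bash
python3 - <<'E'
from h import *
o=manip.get_obs()
o1=dict(ee_pos=np.array([0.5314, 0.1509, 0.2821]),tcp_rot=np.array([[-0.0006, -0.2153,  0.9766],
       [ 0.0001,  0.9766,  0.2153],
       [-1.    ,  0.0003, -0.0006]]))
for oo,x0,y0,c,t,i in [(o1,169,128,(420,287),{1:(326,263),2:(330,307),3:(352,345),4:(392,373),5:(437,378),6:(480,355),7:(508,318),8:(513,272)},(313,265)),
  (o,172,128,(421,306),{1:(418,218),2:(372,230),3:(338,264),4:(328,313),5:(344,352),6:(378,385),7:(423,396),8:(468,382)},(364,172))]:
    q=lambda p:np.array(p)/5+[x0,y0]
    C=pix2plane('wrist',[q(c)],.1565,oo)[0]
    I=pix2plane('wrist',[q(i)],.12,oo)[0]
    ang=lambda P:np.degrees(np.arctan2(*(P-C)[1::-1]))%360
    print(C,I,'idx',ang(I),np.linalg.norm((I-C)[:2]))
    for k,v in t.items():
        P=pix2plane('wrist',[q(v)],.1565,oo)[0];print(k,ang(P),np.linalg.norm((P-C)[:2]))
E
```

```text
[0.5321 0.1563 0.1565] [0.5102 0.1454 0.12  ] idx 206.42127195078808 0.024468634680082167
1 177.5901276790986 0.018975613103138857
2 205.58523379108237 0.01820100147105359
3 234.25041144325155 0.018099494298138414
4 265.28691160565313 0.018834216279996874
5 292.75162367378346 0.01936603200465278
6 322.7708186290033 0.018551702976482953
7 352.3374369787296 0.018536362534191938
8 22.088166810025335 0.01842195968848926
[0.5308 0.1562 0.1565] [0.5102 0.147  0.12  ] idx 204.16372561304294 0.022599460388675482
1 174.3928028721195 0.017817369029921627
2 204.01747306279893 0.01814425897788413
3 234.32267404041392 0.0183656682882904
4 266.7346484041227 0.018402155345651035
5 294.3859943926475 0.018062291283872958
6 325.0498048517094 0.018717545958373643
7 353.75235495000055 0.019031001449573846
8 22.97574845110402 0.0186290498091873
```

Call:
carry_out(increments=[{"dp": [0.02,0.0,0.005],"twist": [0,0,0],"grip": 1},{"dp": [0.03,0.0,0],"twist": [0,0,0],"grip": 1},{"dp": [0.03,0,0],"twist": [0,0,0],"grip": 1},{"dp": [0.025,0,0],"twist": [0,0,0],"grip": 1},{"dp": [0.02,0,0],"twist": [0,0,0],"grip": 1},{"dp": [0.01,0,0],"twist": [0,0,0],"grip": 1},{"dp": [0,0,0],"twist": [0,0,0],"grip": 1},{"dp": [0,0,0],"twist": [0,0,0],"grip": 1}])

```text
time: 5.38
ee_pos: [0.5325, 0.1564, 0.1481]
tcp_rot: [[0.001, -0.991, 0.132], [0.0, 0.132, 0.991], [-1.0, -0.001, 0.001]]
force: [-0.1, 0.5, 0.1]
width: 0.0853
```

Call:
carry_out(increments=[{"dp": [0,0,0],"twist": [0,0,0],"grip": -0.2},{"dp": [0,0,0],"twist": [0,0,0],"grip": -1},{"dp": [0,0,0],"twist": [0,0,0],"grip": -1},{"dp": [0,0,0],"twist": [0,0,0],"grip": -1},{"dp": [0,0,0],"twist": [0,0,0],"grip": -1},{"dp": [0,0,0],"twist": [0,0,0],"grip": -1}])

```text
time: 6.12
ee_pos: [0.5321, 0.1554, 0.1479]
tcp_rot: [[0.0, -0.991, 0.131], [-0.001, 0.131, 0.991], [-1.0, -0.001, -0.001]]
force: [-2.4, -3.6, 7.6]
width: 0.0378
```

```bash
python3 - <<'E'
from h import *
o=manip.get_obs(); print({k:o[k] for k in('time','qpos','ee_pos','force','wrist_torque','width')})
im=manip.read_camera('wrist'); cv2.imwrite('pics/w3.png',im)
E
```

```text
{'time': 6.125, 'qpos': array([ 0.1451,  0.6132, -0.7998,  1.8687,  0.5574,  0.8985,  0.5143]), 'ee_pos': array([0.5321, 0.1554, 0.1479]), 'force': array([-2.3962, -3.5801,  7.6264]), 'wrist_torque': array([-0.6339,  0.4215, -0.0037]), 'width': 0.037778235186790014}
```

View pics/w3.png

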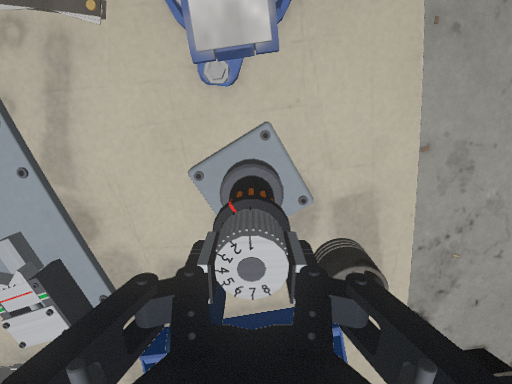

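```bash
python3 - <<'E'
from h import *
o=manip.get_obs()
p=o['ee_pos'].copy();p[2]=.1565
print(proj('wrist',[p],o))
im=cv2.imread('pics/w3.png');crop(im,190,210,320,310,6,'pics/w3c.png')
E
```

```text
[[250.5864 271.6202]]
```

View pics/w3c.png

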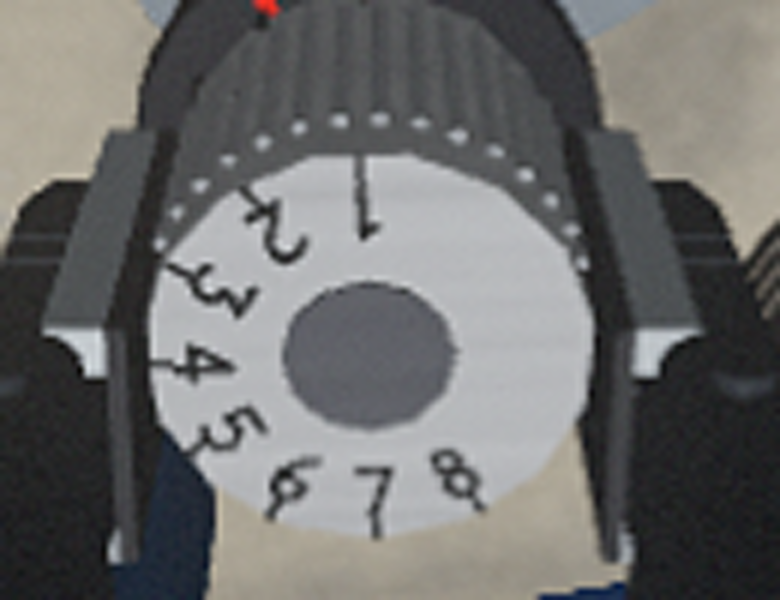

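Call:
carry_out(increments=[{"dp": [0,0.001,0],"twist": [5,0,0],"grip": -1},{"dp": [0,0,0],"twist": [10,0,0],"grip": -1},{"dp": [0,0,0],"twist": [10,0,0],"grip": -1},{"dp": [0,0,0],"twist": [10,0,0],"grip": -1},{"dp": [0,0,0],"twist": [10,0,0],"grip": -1},{"dp": [0,0,0],"twist": [10,0,0],"grip": -1},{"dp": [0,0,0],"twist": [5,0,0],"grip": -1},{"dp": [0,0,0],"twist": [0,0,0],"grip": -1}])

```text
time: 7.18
ee_pos: [0.5316, 0.1547, 0.1479]
tcp_rot: [[0.001, -0.38, 0.925], [-0.002, 0.925, 0.38], [-1.0, -0.002, 0.0]]
force: [-0.3, -6.3, 6.7]
width: 0.0373
```

```bash
python3 - <<'E'
from h import *
o=manip.get_obs(); print({k:o[k] for k in('time','qpos','ee_pos','tcp_rot','force','wrist_torque','width')})
im=manip.read_camera('wrist'); cv2.imwrite('pics/w4.png',im)
crop(im,170,150,340,310,4.5,'pics/w4c.png')
E
```

```text
{'time': 7.175, 'qpos': array([-0.0311,  0.5471, -0.5086,  1.8769,  0.361 ,  0.8092, -0.3402]), 'ee_pos': array([0.5316, 0.1547, 0.1479]), 'tcp_rot': array([[ 0.001 , -0.3803,  0.9249],
       [-0.0022,  0.9249,  0.3803],
       [-1.    , -0.0024,  0.0001]]), 'force': array([-0.3172, -6.2793,  6.7142]), 'wrist_torque': array([-1.2174,  0.0455,  0.0047]), 'width': 0.03730928344111788}
```

View pics/w4c.png

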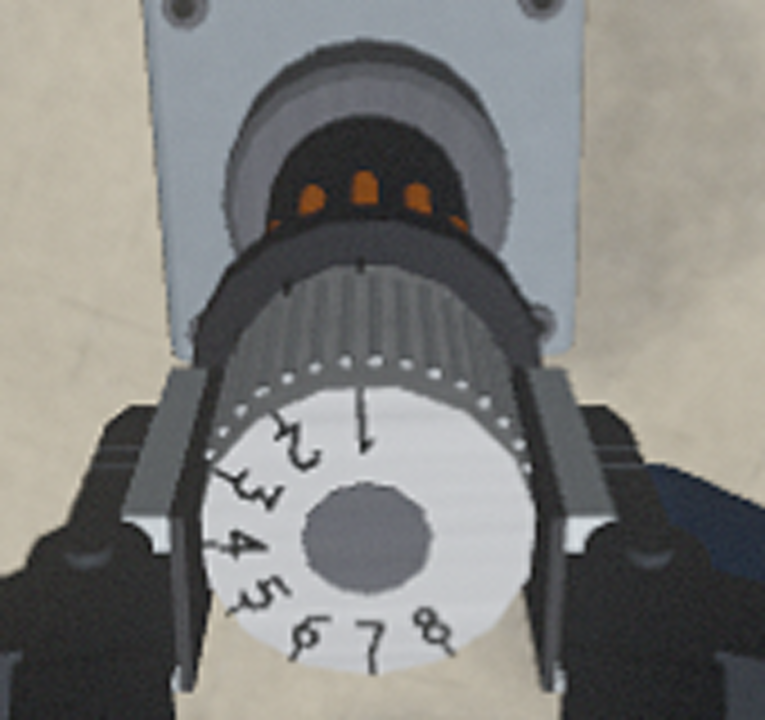

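Call:
carry_out(increments=[{"dp": [0,-0.001,0],"twist": [5,0,0],"grip": -1},{"dp": [0,0,0],"twist": [10,0,0],"grip": -1},{"dp": [0,0,0],"twist": [10,0,0],"grip": -1},{"dp": [0,0,0],"twist": [10,0,0],"grip": -1},{"dp": [0,0,0],"twist": [10,0,0],"grip": -1},{"dp": [0,0,0],"twist": [10,0,0],"grip": -1},{"dp": [0,0,0],"twist": [5,0,0],"grip": -1},{"dp": [0,0,0],"twist": [0,0,0],"grip": -1},{"dp": [0,0,0],"twist": [0,0,0],"grip": -1}])

```text
time: 8.35
ee_pos: [0.5308, 0.1547, 0.1479]
tcp_rot: [[-0.001, 0.609, 0.793], [-0.001, 0.793, -0.609], [-1.0, -0.001, -0.0]]
force: [-4.6, -3.5, 9.5]
width: 0.0379
```

```bash
python3 - <<'E'
from h import *
o=manip.get_obs(); print({k:o[k] for k in('time','qpos','ee_pos','tcp_rot','force','wrist_torque','width')})
R=o['tcp_rot'];print('yaw y',np.degrees(np.arctan2(R[1,1],R[0,1])))
im=manip.read_camera('wrist'); cv2.imwrite('pics/w5.png',im)
crop(im,170,150,340,310,4.5,'pics/w5c.png')
E
```

```text
{'time': 8.35, 'qpos': array([-0.2248,  0.5153, -0.2136,  1.8846,  0.1532,  0.7585, -1.1779]), 'ee_pos': array([0.5308, 0.1547, 0.1479]), 'tcp_rot': array([[-0.0009,  0.609 ,  0.7932],
       [-0.001 ,  0.7932, -0.609 ],
       [-1.    , -0.0013, -0.0001]]), 'force': array([-4.6415, -3.4598,  9.5184]), 'wrist_torque': array([-0.6311,  1.0436, -0.0425]), 'width': 0.03792603366928704}
yaw y 52.484983870203976
```

View pics/w5c.png

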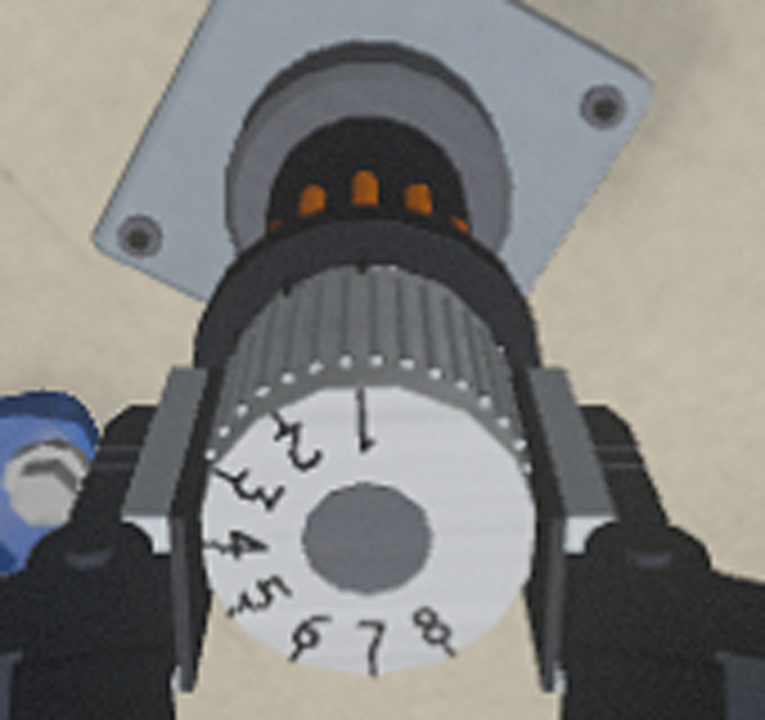

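Call:
carry_out(increments=[{"dp": [0,0,0],"twist": [0,0,0],"grip": 0.2},{"dp": [0,0,0],"twist": [0,0,0],"grip": 0.6},{"dp": [0,0,0],"twist": [0,0,0],"grip": 1},{"dp": [0,0,0],"twist": [0,0,0],"grip": 1},{"dp": [0,0,0],"twist": [0,0,0],"grip": 1},{"dp": [-0.015,0,0],"twist": [0,0,0],"grip": 1},{"dp": [-0.03,0,0],"twist": [0,0,0],"grip": 1},{"dp": [-0.04,0,0],"twist": [0,0,0],"grip": 1},{"dp": [-0.04,0,0],"twist": [0,0,0],"grip": 1},{"dp": [-0.015,0,0],"twist": [0,0,0],"grip": 1},{"dp": [0,0,0],"twist": [0,0,0],"grip": 1}])

```text
time: 9.78
ee_pos: [0.5317, 0.1554, 0.2884]
tcp_rot: [[0.002, 0.609, 0.793], [0.001, 0.793, -0.609], [-1.0, 0.002, 0.001]]
force: [0.5, -0.3, -0.6]
width: 0.0856
```

```bash
python3 - <<'E'
from h import *
o=manip.get_obs(); print({k:o[k] for k in('time','qpos','ee_pos','tcp_rot','force','wrist_torque','width')})
im=manip.read_camera('wrist'); cv2.imwrite('pics/w6.png',im)
P=proj('wrist',[[.531,.155,.1565]],o)[0]
x,y=P.astype(int);print(x-80,y-60); crop(im,max(0,x-80),max(0,y-60),x+80,y+60,5,'pics/w6c.png')
E
```

```text
{'time': 9.775, 'qpos': array([-0.2023,  0.366 , -0.2375,  1.6995,  0.0956,  1.0852, -1.1235]), 'ee_pos': array([0.5317, 0.1554, 0.2884]), 'tcp_rot': array([[ 0.002 ,  0.6087,  0.7934],
       [ 0.0006,  0.7934, -0.6087],
       [-1.    ,  0.0017,  0.0012]]), 'force': array([ 0.5291, -0.3339, -0.6393]), 'wrist_torque': array([ 0.0044, -0.0341,  0.0083]), 'width': 0.08562513210403527}
170 129
```

View pics/w6c.png

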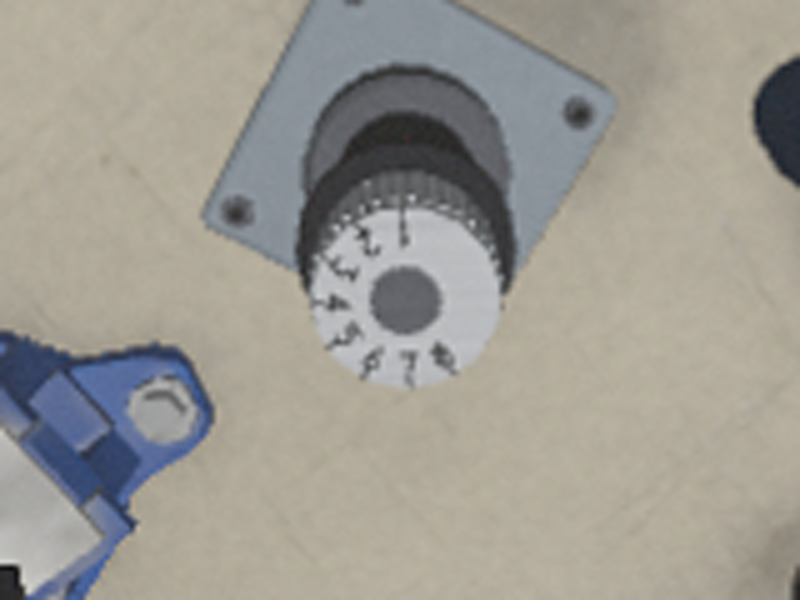

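```bash
python3 - <<'E'
from h import *
o=manip.get_obs()
q=lambda p:np.array(p)/5+[170,129]
C=pix2plane('wrist',[q((406,298))],.1565,o)[0];print(C)
for k,v in {1:(403,204),4:(313,304),6:(366,380),8:(456,374)}.items():
    P=pix2plane('wrist',[q(v)],.1565,o)[0];print(k,np.degrees(np.arctan2(*(P-C)[1::-1]))%360)
im=cv2.imread('pics/t2.png')
# rod estimate from top
e=pix2plane('top',[[310+70/4,130+306/4]],.018)[0]; b=pix2plane('top',[[310+182/4,130+235/4]],.018)[0]
d=(b-e)/np.linalg.norm(b-e); 
print('rod y dir',d,np.degrees(np.arctan2(d[1],d[0])),'origin',e+.0635*d,'shank',e+.0515*d)
E
```

```text
[0.5312 0.1554 0.1565]
1 54.303326380615665
4 146.4323075416628
6 207.62023828755886
8 264.6576907920135
rod y dir [ 0.5157 -0.8567  0.    ] -58.95251076428613 origin [ 0.5065 -0.4048  0.018 ] shank [ 0.5003 -0.3945  0.018 ]
```

Call:
carry_out(increments=[{"dp": [0,-0.0414,0.0282],"twist": [0,0,0],"grip": 1},{"dp": [0,-0.0414,0.0282],"twist": [0,0,0],"grip": 1},{"dp": [0,-0.0414,0.0282],"twist": [0,0,0],"grip": 1},{"dp": [0,-0.0414,0.0282],"twist": [0,0,0],"grip": 1},{"dp": [0,-0.0414,0.0282],"twist": [0,0,0],"grip": 1},{"dp": [0.01,-0.0414,0.0282],"twist": [0,0,0],"grip": 1},{"dp": [0.01,-0.0414,0.0282],"twist": [0,0,0],"grip": 1},{"dp": [0.01,-0.0414,0.0282],"twist": [0,0,0],"grip": 1},{"dp": [0.01,-0.0414,0.0282],"twist": [0,0,0],"grip": 1},{"dp": [0.02,-0.0414,0.0282],"twist": [0,0,0],"grip": 1},{"dp": [0.02,-0.0414,0.0282],"twist": [0,0,0],"grip": 1}])

```text
time: 11.2
ee_pos: [0.4995, -0.3959, 0.2049]
tcp_rot: [[-0.002, 0.608, 0.794], [0.002, 0.794, -0.608], [-1.0, -0.0, -0.003]]
force: [0.5, 1.2, 0.3]
width: 0.0855
```

Call:
carry_out(increments=[{"dp": [0,0,0],"twist": [-10,0,0],"grip": 1},{"dp": [0,0,0],"twist": [-10,0,0],"grip": 1},{"dp": [0,0,0],"twist": [-10,0,0],"grip": 1},{"dp": [0,0,0],"twist": [-10,0,0],"grip": 1},{"dp": [0,0,0],"twist": [-10,0,0],"grip": 1},{"dp": [0,0,0],"twist": [-10,0,0],"grip": 1},{"dp": [0,0,0],"twist": [-8.5,0,0],"grip": 1},{"dp": [0,0,0],"twist": [0,0,0],"grip": 1}])

```text
time: 12.2
ee_pos: [0.4996, -0.3945, 0.2055]
tcp_rot: [[-0.002, -0.514, 0.858], [0.002, 0.858, 0.514], [-1.0, 0.003, -0.001]]
force: [0.5, -0.4, -0.3]
width: 0.0855
```

```bash
python3 - <<'E'
from h import *
o=manip.get_obs(); print({k:o[k] for k in('time','qpos','ee_pos','tcp_rot','force','width')})
im=manip.read_camera('wrist'); cv2.imwrite('pics/w7.png',im)
crop(im,150,80,350,230,4,'pics/w7c.png')
im=manip.read_camera('scene'); crop(im,170,180,320,300,5,'pics/s2.png')
E
```

```text
{'time': 12.2, 'qpos': array([ 0.8455,  0.5795, -0.4112,  1.5927,  0.2577,  1.0264,  0.8995]), 'ee_pos': array([ 0.4996, -0.3945,  0.2055]), 'tcp_rot': array([[-0.0021, -0.5143,  0.8576],
       [ 0.0021,  0.8576,  0.5143],
       [-1.    ,  0.0029, -0.0007]]), 'force': array([ 0.4834, -0.3558, -0.3006]), 'width': 0.08550967510852117}
```

View pics/w7c.png

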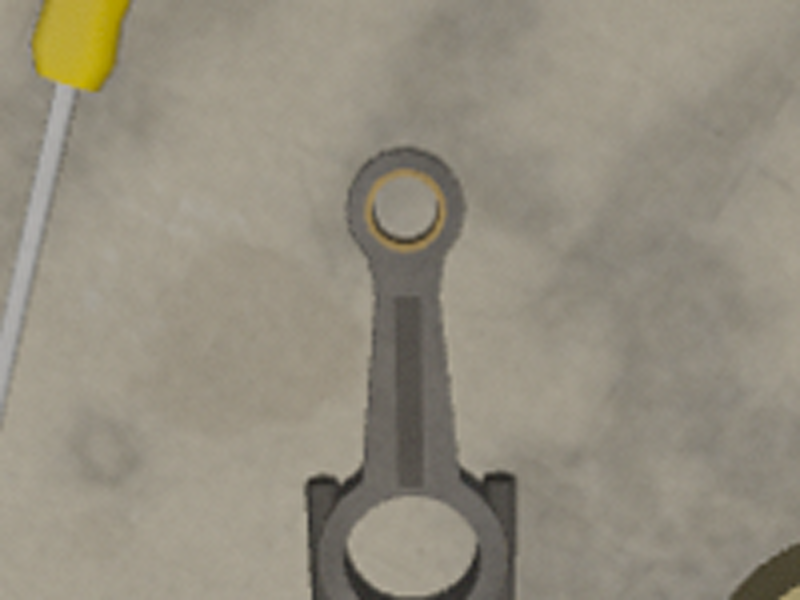

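View pics/w7.png

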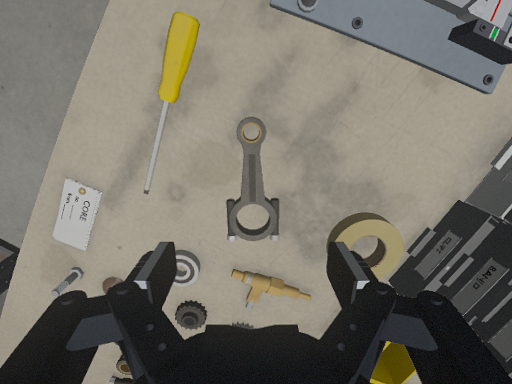

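View pics/s2.png

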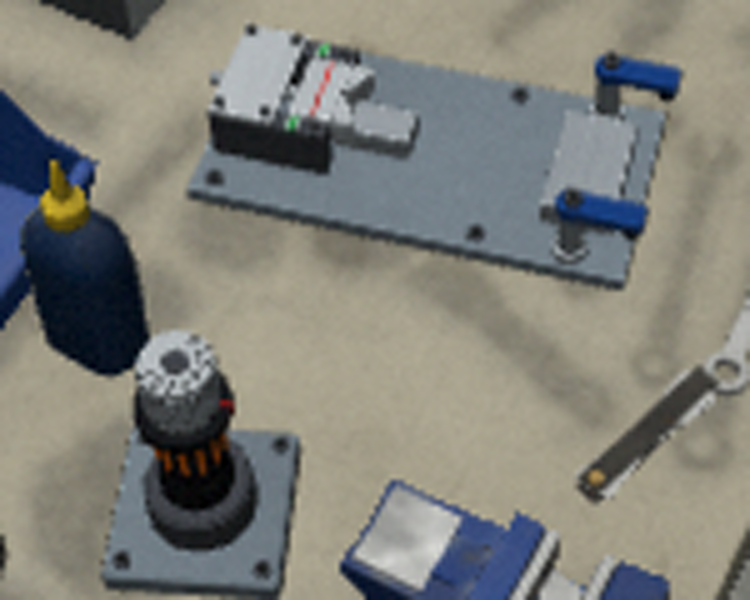

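```bash
python3 - <<'E'
from h import *
o=manip.get_obs()
q=lambda p:np.array(p)/4+[150,80]
P=pix2plane('wrist',[q((406,207)),q((412,545)),q((367,440)),q((456,440))],.018,o)
e,b=P[:2];print(P,np.linalg.norm(b-e),'shank width',np.linalg.norm(P[3]-P[2]))
d=(b-e)/np.linalg.norm(b-e)
s=e+.0515*d;print('d',d,np.degrees(np.arctan2(d[1],d[0])),'shank',s)
R=o['tcp_rot'];dl=s-o['ee_pos'];dl[2]=0;print('delta tool',R.T@dl,'rot about x needed',np.degrees(np.arctan2((R.T@-d)[2],(R.T@-d)[1])))
E
```

```text
[[ 0.4738 -0.3505  0.018 ]
 [ 0.5298 -0.4403  0.018 ]
 [ 0.4997 -0.4173  0.018 ]
 [ 0.5233 -0.4032  0.018 ]] 0.10577301595236292 shank width 0.027459135061503315
d [ 0.5288 -0.8487  0.    ] -58.075535039812166 shank [ 0.5011 -0.3942  0.018 ]
delta tool [-0.     -0.0003  0.0011] rot about x needed -1.114010406182589
```

Call:
carry_out(increments=[{"dp": [0.04,0,0.001],"twist": [-1.1,0,0],"grip": 1},{"dp": [0.05,0,0],"twist": [0,0,0],"grip": 1},{"dp": [0.045,0,0],"twist": [0,0,0],"grip": 1},{"dp": [0.03,0,0],"twist": [0,0,0],"grip": 1},{"dp": [0.013,0,0],"twist": [0,0,0],"grip": 1},{"dp": [0.0045,0,0],"twist": [0,0,0],"grip": 1},{"dp": [0,0,0],"twist": [0,0,0],"grip": 1},{"dp": [0,0,0],"twist": [0,0,0],"grip": 1}])

```text
time: 13.3
ee_pos: [0.5019, -0.3947, 0.026]
tcp_rot: [[0.002, -0.531, 0.847], [-0.001, 0.847, 0.531], [-1.0, -0.002, 0.001]]
force: [0.2, 0.2, 0.2]
width: 0.0856
```

Call:
carry_out(increments=[{"dp": [0,0,0],"twist": [0,0,0],"grip": 0.2},{"dp": [0,0,0],"twist": [0,0,0],"grip": -0.2},{"dp": [0,0,0],"twist": [0,0,0],"grip": -1},{"dp": [0,0,0],"twist": [0,0,0],"grip": -1},{"dp": [0,0,0],"twist": [0,0,0],"grip": -1},{"dp": [0,0,0],"twist": [0,0,0],"grip": -1},{"dp": [0,0,0],"twist": [0,0,0],"grip": -1}])

```text
time: 14.18
ee_pos: [0.5012, -0.3945, 0.0253]
tcp_rot: [[-0.0, -0.531, 0.847], [-0.0, 0.847, 0.531], [-1.0, -0.0, -0.0]]
force: [-1.6, -0.0, 5.2]
width: 0.0242
```

```bash
python3 - <<'E'
from h import *
o=manip.get_obs(); print({k:o[k] for k in('time','qpos','ee_pos','tcp_rot','force','wrist_torque','width')})
im=manip.read_camera('wrist'); cv2.imwrite('pics/w8.png',im)
E
```

```text
{'time': 14.175, 'qpos': array([ 0.7937,  0.7882, -0.3328,  1.7451,  0.3816,  0.6724,  0.8106]), 'ee_pos': array([ 0.5012, -0.3945,  0.0253]), 'tcp_rot': array([[-0.    , -0.5313,  0.8472],
       [-0.0003,  0.8472,  0.5313],
       [-1.    , -0.0003, -0.0002]]), 'force': array([-1.5984, -0.0108,  5.1802]), 'wrist_torque': array([ 0.1417,  0.3668, -0.0405]), 'width': 0.024215400431937675}
```

View pics/w8.png

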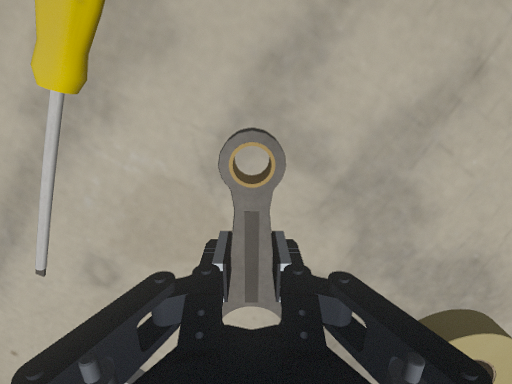

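Call:
carry_out(increments=[{"dp": [-0.01,0,0],"twist": [0,0,0],"grip": -1},{"dp": [-0.03,0,0],"twist": [0,0,0],"grip": -1},{"dp": [-0.04,0,0],"twist": [0,0,0],"grip": -1},{"dp": [-0.04,0.014,0.0094],"twist": [0,0,0],"grip": -1},{"dp": [-0.02,0.03,0.02],"twist": [0,0,0],"grip": -1},{"dp": [0,0.034,0.023],"twist": [0,0,0],"grip": -1},{"dp": [0,0.034,0.023],"twist": [0,0,0],"grip": -1},{"dp": [0,0.034,0.023],"twist": [0,0,0],"grip": -1},{"dp": [0,0.034,0.023],"twist": [0,0,0],"grip": -1},{"dp": [0,0.0233,0.016],"twist": [0,0,0],"grip": -1},{"dp": [0,0.01,0.007],"twist": [0,0,0],"grip": -1}])

```text
time: 15.6
ee_pos: [0.5101, -0.135, 0.1651]
tcp_rot: [[-0.0, -0.534, 0.846], [0.0, 0.846, 0.534], [-1.0, 0.0, 0.0]]
force: [-0.4, -1.4, -3.9]
width: 0.0235
```

Call:
carry_out(increments=[{"dp": [0,0,0],"twist": [5,0,0],"grip": -1},{"dp": [0,0,0],"twist": [10,0,0],"grip": -1},{"dp": [0,0,0],"twist": [10,0,0],"grip": -1},{"dp": [0,0,0],"twist": [10,0,0],"grip": -1},{"dp": [0,0,0],"twist": [10,0,0],"grip": -1},{"dp": [0,0,0],"twist": [10,0,0],"grip": -1},{"dp": [0,0,0],"twist": [10,0,0],"grip": -1},{"dp": [0,0,0],"twist": [10,0,0],"grip": -1},{"dp": [0,0,0],"twist": [10,0,0],"grip": -1},{"dp": [0,0,0],"twist": [10,0,0],"grip": -1},{"dp": [0,0,0],"twist": [10,0,0],"grip": -1},{"dp": [0,0,0],"twist": [4.2,0,0],"grip": -1}])

```text
time: 17.1
ee_pos: [0.5101, -0.1376, 0.1649]
tcp_rot: [[-0.0, 0.976, 0.219], [-0.0, 0.219, -0.976], [-1.0, -0.0, 0.0]]
force: [-0.6, -0.8, -4.6]
width: 0.0235
```

Call:
carry_out(increments=[{"dp": [0,0,0],"twist": [0,0,0],"grip": -1},{"dp": [0,0,0],"twist": [0,0,0],"grip": -1}])

```text
time: 17.35
ee_pos: [0.5102, -0.1372, 0.1648]
tcp_rot: [[-0.0, 0.974, 0.225], [-0.0, 0.225, -0.974], [-1.0, -0.0, 0.0]]
force: [-0.1, -0.1, -4.8]
width: 0.0239
```

```bash
python3 - <<'E'
from h import *
o=manip.get_obs(); print({k:o[k] for k in('time','qpos','ee_pos','tcp_rot','force','wrist_torque','width')})
im=manip.read_camera('wrist'); cv2.imwrite('pics/w9.png',im)
crop(im,160,80,350,220,4,'pics/w9c.png')
im=manip.read_camera('top'); cv2.imwrite('pics/top9.png',im);crop(im,200,120,320,240,5,'pics/t9c.png')
E
```

```text
{'time': 17.35, 'qpos': array([ 0.0942,  0.4617,  0.1153,  1.937 , -0.0755,  0.7469, -1.0913]), 'ee_pos': array([ 0.5102, -0.1372,  0.1648]), 'tcp_rot': array([[-0.    ,  0.9744,  0.2247],
       [-0.    ,  0.2247, -0.9744],
       [-1.    , -0.    ,  0.    ]]), 'force': array([-0.1196, -0.1066, -4.7704]), 'wrist_torque': array([ 0.0318, -0.0745, -0.0166]), 'width': 0.023850312945641248}
```

View pics/w9.png

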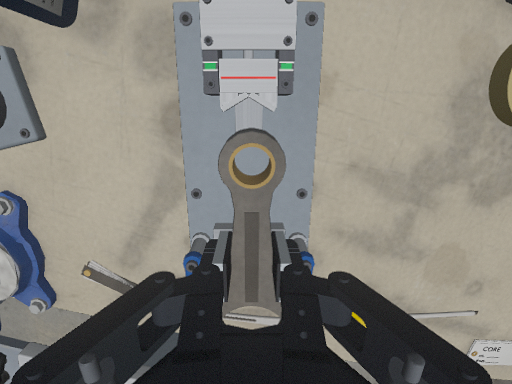

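View pics/w9c.png

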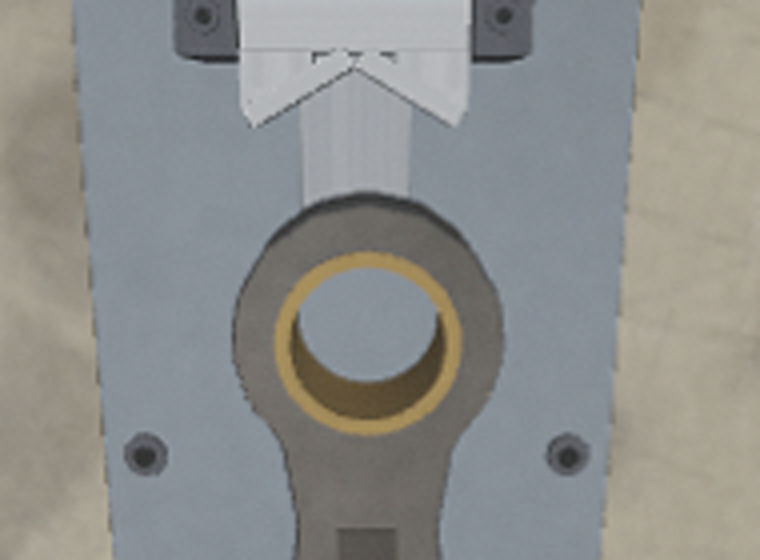

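View pics/t9c.png

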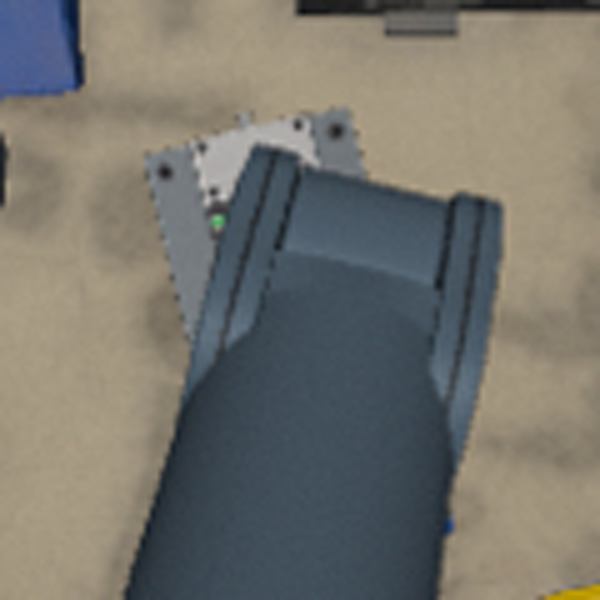

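```bash
cat > fit.py <<'E'
from h import *
from scipy.optimize import least_squares
def fit(o,uvM,lines,q0=(0.5165,-.1357,.2247)):
    # uvM: (uv,(x,y,z)); lines: (uv, ('y',val), z): points on plate edges
    def w2f(P,q):
        c,s=np.cos(q[2]),np.sin(q[2]);d=P[:,:2]-q[:2];return np.c_[c*d[:,0]+s*d[:,1],-s*d[:,0]+c*d[:,1]]
    A=pix2plane('wrist',[a[0] for a in uvM],[a[1][2] for a in uvM],o);Mx=np.array([a[1][:2] for a in uvM])
    B=pix2plane('wrist',[a[0] for a in lines],[a[2] for a in lines],o);By=np.array([a[1] for a in lines])
    f=lambda q:np.r_[(w2f(A,q)-Mx).ravel(),w2f(B,q)[:,1]-By]
    r=least_squares(f,q0);return r.x,r.fun,w2f
E
python3 - <<'E'
from fit import *
o=manip.get_obs()
q=lambda x,y:np.array((x,y))/4+[160,80]
uvM=[(q(353,69),(.080,0,.05)),(q(254,127),(.0673,.022,.05)),(q(456,127),(.0673,-.022,.05))]
lines=[(q(75,0),.07,.012),(q(94,280),.07,.012),(q(113,560),.07,.012),(q(638,0),-.07,.012),(q(621,280),-.07,.012),(q(602,560),-.07,.012),(q(302,170),.013,.03),(q(409,170),-.013,.03)]
x,f,w2f=fit(o,uvM,lines)
print(x,np.degrees(x[2]));print(f*1000)
e=pix2plane('wrist',[q(368,344),q(368,522)],[.158,.158],o)
# shank edge mid further down, full image: shank mid at groove (251.5,212)-(251,300)
g=pix2plane('wrist',[(251.7,214),(251.7,300)],[.158,.158],o)
print('eye',w2f(e,x),'groove',w2f(g,x))
print('tcp',w2f(o['ee_pos'][None],x), 'tooly', np.degrees(np.arctan2(o['tcp_rot'][1,1],o['tcp_rot'][0,1])))
E
```

```text
[ 0.5166 -0.1334  0.2278] 13.054623574965385
[-0.5323  0.3858  0.2871 -0.1872  0.2452  0.1898 -1.6054 -1.2372 -0.259
  1.35    0.8566  0.3364 -0.2523  0.4225]
eye [[ 0.044  -0.0025]
 [ 0.02   -0.0025]] groove [[ 0.018  -0.0023]
 [-0.0382 -0.0023]]
tcp [[-0.0071 -0.0022]] tooly 12.955432325373641
```

Call:
carry_out(increments=[{"dp": [0.01,0,-0.0023],"twist": [0,0,0],"grip": -1},{"dp": [0.02,0,0],"twist": [0,0,0],"grip": -1},{"dp": [0.02,0,0],"twist": [0,0,0],"grip": -1},{"dp": [0.02,0,0],"twist": [0,0,0],"grip": -1},{"dp": [0.02,0,0],"twist": [0,0,0],"grip": -1},{"dp": [0.01,0,0],"twist": [0,0,0],"grip": -1},{"dp": [0.002,0,0],"twist": [0,0,0],"grip": -1},{"dp": [0,0,0],"twist": [0,0,0],"grip": -1},{"dp": [0,0,0],"twist": [0,0,0],"grip": -1}])

```text
time: 18.58
ee_pos: [0.5101, -0.1347, 0.0634]
tcp_rot: [[0.001, 0.975, 0.223], [-0.0, 0.223, -0.975], [-1.0, 0.001, 0.0]]
force: [0.4, -0.4, -3.4]
width: 0.0237
```

```bash
python3 - <<'E'
from h import *
o=manip.get_obs(); print({k:o[k] for k in('time','qpos','ee_pos','tcp_rot','force','wrist_torque','width')})
im=manip.read_camera('wrist'); cv2.imwrite('pics/w10.png',im)
crop(im,150,30,350,180,4,'pics/w10c.png')
im=manip.read_camera('scene'); cv2.imwrite('pics/s10.png',im);crop(im,190,170,330,270,5,'pics/s10c.png')
E
```

```text
{'time': 18.575, 'qpos': array([ 0.1138,  0.613 ,  0.0833,  2.0303, -0.0999,  0.5009, -1.0759]), 'ee_pos': array([ 0.5101, -0.1347,  0.0634]), 'tcp_rot': array([[ 0.0011,  0.9747,  0.2233],
       [-0.0002,  0.2233, -0.9747],
       [-1.    ,  0.001 ,  0.0004]]), 'force': array([ 0.4361, -0.3606, -3.434 ]), 'wrist_torque': array([ 0.0197, -0.1184, -0.0295]), 'width': 0.023689643239456017}
```

View pics/w10c.png

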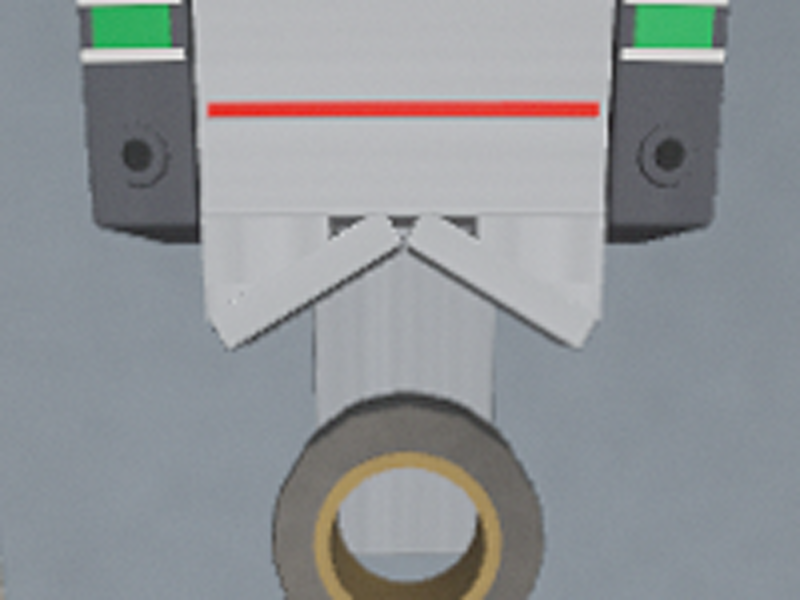

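View pics/s10c.png

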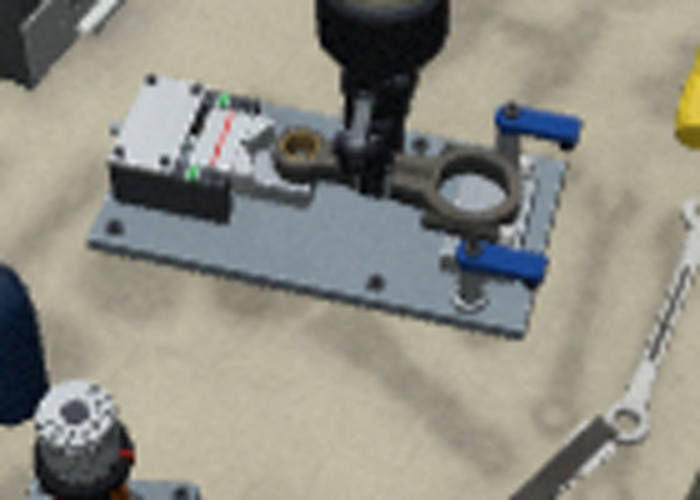

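```bash
python3 - <<'E'
from fit import *
o=manip.get_obs()
q=lambda x,y:np.array((x,y))/4+[150,30]
uvM=[(q(404,244),(.080,0,.05)),(q(231,348),(.0673,.022,.05)),(q(580,348),(.0673,-.022,.05))]
lines=[(q(315,360),.013,.03),(q(496,360),-.013,.03),(q(190,60),.0245,.05),(q(615,60),-.0245,.05)]
x,f,w2f=fit(o,uvM,lines)
print(x,np.degrees(x[2]));print(f*1000)
zt=o['ee_pos'][2]-.0253+.018
e=pix2plane('wrist',[q(408,538)],zt,o)
g=pix2plane('wrist',[(251.7,214),(251.7,300)],zt,o)
print('eye',w2f(e,x),'groove',w2f(g,x),'tcp',w2f(o['ee_pos'][None],x), 'tooly', np.degrees(np.arctan2(o['tcp_rot'][1,1],o['tcp_rot'][0,1])))
E
```

```text
[ 0.517  -0.1335  0.233 ] 13.348615920262159
[-0.3276  0.0545  0.3109 -0.3093  0.0167  0.2087 -0.1017 -0.0174  0.317
 -0.1519]
eye [[ 0.0446 -0.0002]] groove [[ 0.0177  0.0001]
 [-0.0387  0.0005]] tcp [[-0.0071  0.0004]] tooly 12.901228896827666
```

Call:
carry_out(increments=[{"dp": [0.003,0,0],"twist": [0.2,0,0],"grip": -1},{"dp": [0.003,0,0],"twist": [0,0,0],"grip": -1},{"dp": [0.002,0,0],"twist": [0,0,0],"grip": -1},{"dp": [0.0,0,0],"twist": [0,0,0],"grip": -1},{"dp": [0,0,0],"twist": [0,0,0],"grip": -1},{"dp": [0,0,0],"twist": [0,0,0],"grip": -1}])

```text
time: 19.42
ee_pos: [0.5097, -0.1346, 0.0553]
tcp_rot: [[0.0, 0.976, 0.22], [0.0, 0.22, -0.976], [-1.0, 0.0, -0.0]]
force: [-2.0, 0.8, 4.8]
width: 0.0239
```

```bash
python3 - <<'E'
from h import *
o=manip.get_obs(); print({k:o[k] for k in('time','ee_pos','tcp_rot','force','wrist_torque','width')})
E
```

```text
{'time': 19.425, 'ee_pos': array([ 0.5097, -0.1346,  0.0553]), 'tcp_rot': array([[ 0.0003,  0.9755,  0.2199],
       [ 0.0001,  0.2199, -0.9755],
       [-1.    ,  0.0003, -0.    ]]), 'force': array([-2.0306,  0.7704,  4.7824]), 'wrist_torque': array([ 0.2565,  0.4431, -0.0627]), 'width': 0.0238903308627461}
```

Call:
carry_out(increments=[{"dp": [0,0.002,0],"twist": [0,0,0],"grip": -1},{"dp": [0,0.003,0],"twist": [0,0,0],"grip": -1},{"dp": [0,0.003,0],"twist": [0,0,0],"grip": -1},{"dp": [0,0.003,0],"twist": [0,0,0],"grip": -1},{"dp": [0,0.002,0],"twist": [0,0,0],"grip": -1},{"dp": [0,0.002,0],"twist": [0,0,0],"grip": -1},{"dp": [0,0,0],"twist": [0,0,0],"grip": -1},{"dp": [0,0,0],"twist": [0,0,0],"grip": -1}])

```text
time: 20.42
ee_pos: [0.5221, -0.1322, 0.0552]
tcp_rot: [[-0.003, 0.976, 0.219], [-0.0, 0.219, -0.976], [-1.0, -0.003, -0.0]]
force: [-8.7, -1.0, 10.8]
width: 0.0235
```

Call:
carry_out(increments=[{"dp": [0,0.002,0],"twist": [0,0,0],"grip": -1},{"dp": [0,0.002,0],"twist": [0,0,0],"grip": -1},{"dp": [0,0.001,0],"twist": [0,0,0],"grip": -1},{"dp": [0,0.001,0],"twist": [0,0,0],"grip": -1},{"dp": [0,0,0],"twist": [0,0,0],"grip": -1},{"dp": [0,0,0],"twist": [0,0,0],"grip": -1}])

```text
time: 21.18
ee_pos: [0.525, -0.1316, 0.0551]
tcp_rot: [[-0.009, 0.976, 0.218], [-0.0, 0.218, -0.976], [-1.0, -0.008, -0.001]]
force: [-17.7, -2.9, 19.8]
width: 0.0234
```

```bash
python3 - <<'E'
from h import *
o=manip.get_obs(); print({k:o[k] for k in('time','ee_pos','tcp_rot','force','wrist_torque','width')})
print('tool force',o['tcp_rot'].T@o['force'])
im=manip.read_camera('wrist'); cv2.imwrite('pics/w11.png',im)
crop(im,150,30,350,180,4,'pics/w11c.png')
E
```

```text
{'time': 21.175, 'ee_pos': array([ 0.525 , -0.1316,  0.0551]), 'tcp_rot': array([[-0.0086,  0.976 ,  0.2176],
       [-0.0005,  0.2176, -0.976 ],
       [-1.    , -0.0085, -0.0014]]), 'force': array([-17.7192,  -2.9288,  19.7537]), 'wrist_torque': array([-0.7762,  3.8562,  0.0161]), 'width': 0.023440121452735867}
tool force [-19.5997 -18.0986  -1.0246]
```

View pics/w11c.png

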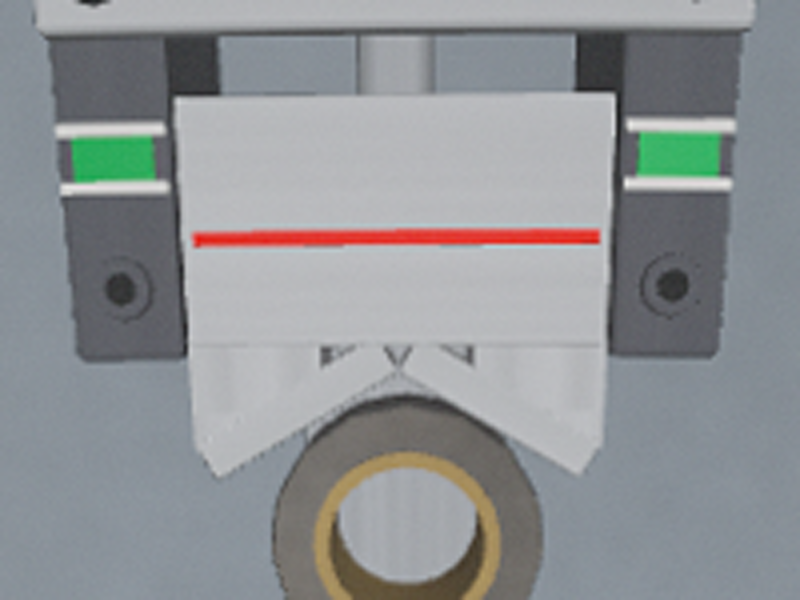

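Call:
carry_out(increments=[{"dp": [-0.0007,0,0],"twist": [0,0,0],"grip": -1},{"dp": [-0.0007,0,0],"twist": [0,0,0],"grip": -1},{"dp": [0,0,0],"twist": [0,0,0],"grip": -1}])

```text
time: 21.6
ee_pos: [0.5276, -0.1302, 0.0554]
tcp_rot: [[-0.005, 0.976, 0.219], [0.0, 0.219, -0.976], [-1.0, -0.005, -0.002]]
force: [-5.6, -0.3, -4.1]
width: 0.0239
```

```bash
python3 - <<'E'
from h import *
o=manip.get_obs(); print({k:o[k] for k in('time','ee_pos','tcp_rot','force','wrist_torque','width')})
print('tool force',o['tcp_rot'].T@o['force'])
E
```

```text
{'time': 21.6, 'ee_pos': array([ 0.5276, -0.1302,  0.0554]), 'tcp_rot': array([[-0.005 ,  0.9757,  0.2193],
       [ 0.0004,  0.2193, -0.9757],
       [-1.    , -0.0048, -0.0015]]), 'force': array([-5.5727, -0.3369, -4.1406]), 'wrist_torque': array([-0.1704,  1.1718, -0.0377]), 'width': 0.023873020869145303}
tool force [ 4.1681 -5.4912 -0.887 ]
```

Call:
carry_out(increments=[{"dp": [0.0002,0.001,0],"twist": [0,0,0],"grip": -1},{"dp": [0,0.001,0],"twist": [0,0,0],"grip": -1},{"dp": [0,0.001,0],"twist": [0,0,0],"grip": -1},{"dp": [0,0.001,0],"twist": [0,0,0],"grip": -1},{"dp": [0,0,0],"twist": [0,0,0],"grip": -1},{"dp": [0,0,0],"twist": [0,0,0],"grip": -1}])

```text
time: 22.35
ee_pos: [0.5305, -0.1295, 0.0553]
tcp_rot: [[-0.007, 0.976, 0.219], [0.0, 0.219, -0.976], [-1.0, -0.006, -0.002]]
force: [-8.8, -0.9, 1.2]
width: 0.0233
```

```bash
python3 - <<'E'
from h import *
o=manip.get_obs(); print({k:o[k] for k in('time','ee_pos','tcp_rot','force','wrist_torque','width')})
print('tool force',o['tcp_rot'].T@o['force'])
im=manip.read_camera('wrist'); cv2.imwrite('pics/w12.png',im)
crop(im,150,30,350,180,4,'pics/w12c.png')
E
```

```text
{'time': 22.35, 'ee_pos': array([ 0.5305, -0.1295,  0.0553]), 'tcp_rot': array([[-0.0067,  0.9757,  0.219 ],
       [ 0.0004,  0.219 , -0.9757],
       [-1.    , -0.0065, -0.0019]]), 'force': array([-8.8207, -0.9427,  1.1725]), 'wrist_torque': array([-0.2311,  1.9447, -0.0338]), 'width': 0.023313254145377844}
tool force [-1.1136 -8.8204 -1.014 ]
```

View pics/w12c.png

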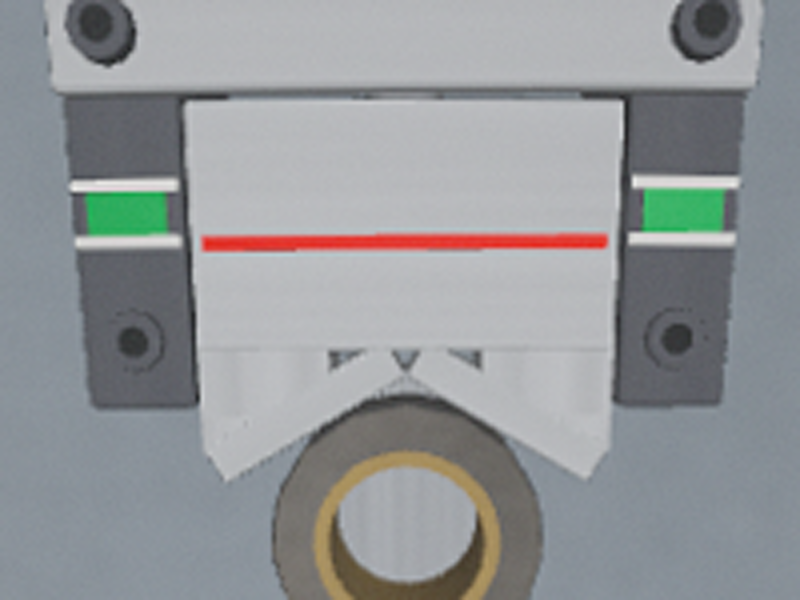

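Call:
carry_out(increments=[{"dp": [-0.0002,0.001,0],"twist": [0,0,0],"grip": -1},{"dp": [0,0.001,0],"twist": [0,0,0],"grip": -1},{"dp": [0,0.001,0],"twist": [0,0,0],"grip": -1},{"dp": [0,0.001,0],"twist": [0,0,0],"grip": -1},{"dp": [0,0,0],"twist": [0,0,0],"grip": -1},{"dp": [0,0,0],"twist": [0,0,0],"grip": -1}])

```text
time: 23.15
ee_pos: [0.5333, -0.1288, 0.0553]
tcp_rot: [[-0.009, 0.976, 0.219], [0.0, 0.219, -0.976], [-1.0, -0.008, -0.002]]
force: [-11.3, -2.3, 1.6]
width: 0.0236
```

```bash
python3 - <<'E'
from h import *
o=manip.get_obs(); print({k:o[k] for k in('time','ee_pos','tcp_rot','force','wrist_torque','width')})
print('tool force',o['tcp_rot'].T@o['force'])
im=manip.read_camera('wrist'); cv2.imwrite('pics/w13.png',im)
crop(im,150,30,350,180,4,'pics/w13c.png')
im=manip.read_camera('scene'); cv2.imwrite('pics/s13.png',im);crop(im,170,170,330,290,5,'pics/s13c.png')
E
```

```text
{'time': 23.15, 'ee_pos': array([ 0.5333, -0.1288,  0.0553]), 'tcp_rot': array([[-0.0086,  0.9758,  0.2187],
       [ 0.0004,  0.2187, -0.9758],
       [-1.    , -0.0084, -0.0023]]), 'force': array([-11.3086,  -2.306 ,   1.5946]), 'wrist_torque': array([-0.4091,  2.5194,  0.0069]), 'width': 0.023588463235409595}
tool force [ -1.4977 -11.5521  -0.2263]
```

View pics/w13c.png

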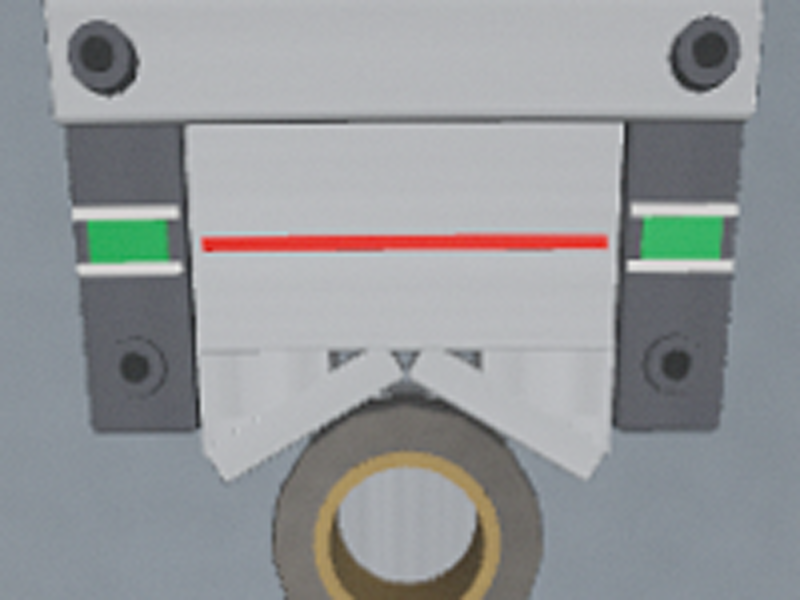

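View pics/s13c.png

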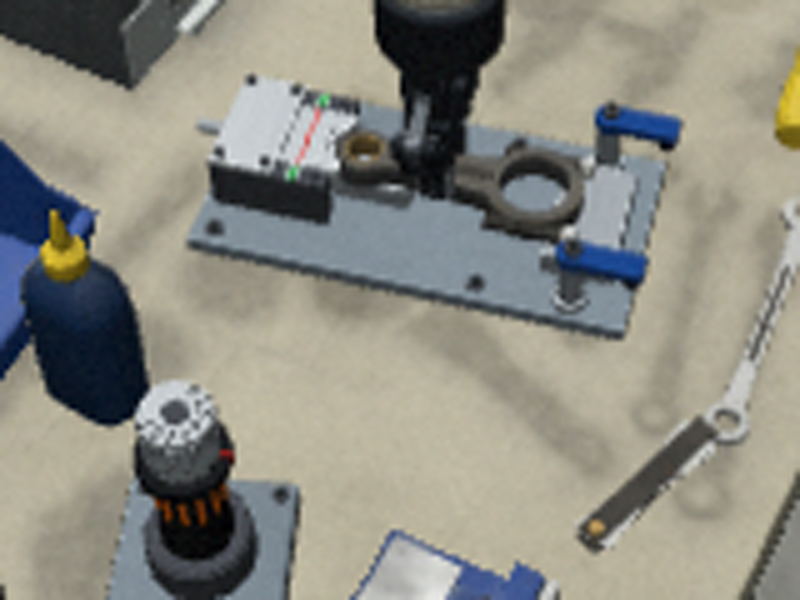

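Call:
carry_out(increments=[{"dp": [0,0,0],"twist": [0,0,0],"grip": -1},{"dp": [0,0,0],"twist": [0,0,0],"grip": -1},{"dp": [0,0,0],"twist": [0,0,0],"grip": -1},{"dp": [0,0,0],"twist": [0,0,0],"grip": -1}])

```text
time: 23.75
ee_pos: [0.5333, -0.1288, 0.0552]
tcp_rot: [[-0.009, 0.976, 0.219], [0.0, 0.219, -0.976], [-1.0, -0.008, -0.002]]
force: [-11.5, -1.9, 1.3]
width: 0.024
```

```bash
python3 - <<'E'
from h import *
o=manip.get_obs(); print({k:o[k] for k in('time','ee_pos','force','width')})
print('tool force',o['tcp_rot'].T@o['force'])
print(manip.close_job())
E
```

```text
{'time': 23.75, 'ee_pos': array([ 0.5333, -0.1288,  0.0552]), 'force': array([-11.4818,  -1.9484,   1.3147]), 'width': 0.023993087700736535}
tool force [ -1.216  -11.6405  -0.6127]
the job is handed in; nothing more can be done
None
```

The job is handed in at 23.75 s, and the arm is still holding the rod pressed into the V-block. No verdict was reported, so what follows rests on my own checks.

- **Sleeve:** I turned it 120° clockwise from 2 to 6, let go and backed off. Afterwards the wrist picture put number 6 within about 3° of where the index line was measured earlier. In that view the driver itself hid the index line.
- **Rod:** It lies on both pads. Its eye was within about 0.5 mm of the centre line when last measured, just before I set it down. The gripper is within about 1° of the fixture's axis.
- **V-block:** The red line stands in the middle of the green band, about 9 mm back. The wrist reads about 11.6 N of push, which fits the spring. In the last 0.5 s of holding before hand-in the arm did not drift.
- **Bystanders:** I never went near the oil bottle, and the last picture shows it in place. I kept clear of the screwdriver too, but only its edge is in that picture, so I did not check it fully.

One thing did not go smoothly. Early in the slide the rod stuck on the pads under too much downward force, about 20 N down and 18 N along. I raised the hand slightly and it slid forward about 3 mm. That took the block to only about 2 mm back, far from the end stop. After that I pressed it in 1 mm steps.

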